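# Close the balance's draft shield and tare it

### The job

A vial is standing on the laboratory balance and both glass side doors of the weighing chamber have been left open. With the fingertips, push the blue tabs so that both doors are slid fully shut, then press the green tare key down and let it come up again. Do not press the red power key, and leave the vial and everything else on the bench standing where it is.

Things in the scene. Friction and masses are not known exactly. Their poses are not given: they have to be found in the camera images.
- balance: white laboratory balance, fixed, 300 x 205 mm, glass roof 168 mm high. Origin on the table; housing spans x -160..140, y -102..102 mm. Its x axis points from the keys to the rear, y left as seen from the keys, z up. Console with keys (top 59 mm high): x -160..-45. Glass chamber: x -41..121, y -90..90. Doors slide along x at y +96 and -96 and, when open, stick out behind the chamber.
- left_door (a joint): slide of the left door in m: 0 = fully shut against its stop, larger = open towards the balance's rear (+x of the balance), up to 0.10. About 1.5 N of friction moves it and it stays where it is left. The tab moves by the same distance along the balance's x axis.
- right_door (a joint): slide of the right door in m: 0 = fully shut against its stop, larger = open towards the balance's rear (+x of the balance), up to 0.10. About 1.5 N of friction moves it and it stays where it is left. The tab moves by the same distance along the balance's x axis.
- left_tab (a point): top centre of the blue thumb tab on the left glass door (+y side of the balance), 206 mm above the table. The tab is 14 mm along the balance's x, 34 mm along y, 34 mm high; the door's upper edge runs 34 mm below this point, the roof beside it 38 mm below. A finger on the tab's rear (+x) face pushes the door shut towards the keys.
- right_tab (a point): top centre of the blue thumb tab on the right glass door (-y side of the balance), 206 mm above the table. The tab is 14 mm along the balance's x, 34 mm along y, 34 mm high; the door's upper edge runs 34 mm below this point, the roof beside it 38 mm below. A finger on the tab's rear (+x) face pushes the door shut towards the keys.
- tare_top (a point): centre of the top face of the round green tare key, 28 mm across, on the right (-y) side of the console 81 mm above the table, standing 10 mm proud of a round grey housing; it is pressed straight down
- tare (a joint): travel of the green tare key in m: 0 = up, 0.006 = fully down; a spring pushes it back up (about 4 N when fully down). It counts as pressed beyond 0.004.
- power_top (a point): centre of the top face of the round red power key, 28 mm across, on the left (+y) side of the console, 136 mm from the green one; not to be pressed
- power (a joint): travel of the red power key in m: 0 = up, 0.006 = fully down
- vial: small amber glass vial with black cap, 28 mm across, 50 mm high, on the balance's steel pan inside the chamber, loose; origin at the centre of its underside
- jar: white plastic reagent jar with black cap, 72 mm across, 130 mm high, loose on the bench beside the balance; origin at the centre of its underside
- beaker: empty glass beaker, 68 mm across, 90 mm high, loose on the bench beside the balance; origin at the centre of its underside
- dropper: amber dropper bottle with red cap, 36 mm across, 85 mm high, loose; origin at the centre of its underside
- spatula: thin steel laboratory spatula 175 mm long lying flat on the bench, loose; origin at the middle underside
- flask: green-tinted conical flask, 84 mm across, 115 mm high, loose; origin at the centre of its underside
- mortar: white ceramic bowl, 90 mm across, 50 mm high, loose; origin at the centre of its underside
- paperbox: blue box of weighing papers 90 x 120 x 45 mm, loose; origin at the centre of its underside

How it is judged (in metres and radians):
On the way, in this order (a step that is already met when the one before it is completed fails the run):
1. both doors of the weighing chamber are slid fully shut (value of joint each of left_door, right_door below 0.005 m), for 0.2 s.
2. the green tare key is pressed down with both doors shut (all of step 1 and value of joint tare above 0.004 m), for 0.05 s.
At the end, for the whole second after the job is handed in: both doors shut to within 5 mm and at rest, the green key up again after having been pressed, the red key up, the vial upright and within 10 mm of where it stood, every other loose thing within 20 mm of where it was (all of step 1 and value of joint each of tare, power below 0.0015 m and velocity of joint each of left_door, right_door below 0.01 m/s and distance of vial from where it was at the start of the episode below 0.01 m and angle between vial's own z axis and vertical below 0.1 rad and linear speed of vial below 0.02 m/s and distance of each of jar, beaker, dropper, spatula, flask, mortar, paperbox from where it was at the start of the episode below 0.02 m); the robot touches nothing.
It fails at once if the tare key is pressed while a door stands open (value of joint tare above 0.004 m and value of joint any of left_door, right_door above 0.006 m).
It fails at once if the red power key is pressed (value of joint power above 0.003 m).
It fails at once if the vial is lifted, moved or tipped (distance of vial from where it was at the start of the episode above 0.015 m or angle between vial's own z axis and vertical above 0.25 rad).
It fails at once if something else on the bench is lifted, knocked over or pushed away (distance of any of jar, beaker, dropper, spatula, flask, mortar, paperbox from where it was at the start of the episode above 0.025 m or angle between any of jar, beaker, dropper, spatula, flask, mortar, paperbox's own z axis and vertical above 0.35 rad).
It also fails if it takes over 48 s, if anything falls off the work surface, if the arm or the gripper's body presses on something with over 40 N, if the wrist force passes 120 N, or if a joint passes its speed limit or range.

### The arm

A 7-joint arm with a two-finger parallel gripper is mounted at the origin on the work surface. World frame = base frame: x ahead of the robot, y to its left, z up, the work surface at z = 0. Lengths are in m, angles in degrees, forces in N, time in s.
With the tool pointing down it reaches from about 0.4 to 0.9 m from the base axis. Payload 5.5 kg.
Tool frame: the origin (TCP) lies between the finger pads; the fingertips stand 17 mm ahead of it and the grasp point (between the pads) lies 2 mm behind it (robot.nose_length is the distance from the TCP to the fingertips, in m); z points along the fingers, y is the direction in which the jaws open and shut (so a half turn about z gives the same grasp; the last joint's range is limited). The gripper opens to 85 mm and grips with 20 to 120 N. Pads are 22 mm wide; open, the fingers measure 114 mm over their backs; the gripper's body (76 mm by 85 mm) begins 54 mm behind the grasp point. The pads swing forward as they close: fully open they stand 13 mm farther back than shut.
Start: joints at [-60.607, 28.699, -24.465, 88.831, 12.651, 65.22, -12.049], TCP at [0.161, 0.63, 0.219] pointing down, gripper open.
Joint ranges: [-164.97, 164.97], [-17.58, 116.51], [-87.97, 89.64], [11.32, 138.91], [-80.73, 260.73], [10.89, 115.49], [-147.41, 147.41]. Speed limits (degrees/s): [147.25, 147.25, 180, 180, 180, 180, 180].

### API

Orientations are given as [roll, pitch, yaw] about the fixed x, y, z axes, in that order (R = Rz(yaw) Ry(pitch) Rx(roll)).
In Python, from plant import robot gives the robot as it stands. The module is installed in compiled form; this text tells all that it offers.
- The arm moves only by the tool move_arm, never from a script. Its argument "rows" is text: rows parted by semicolons, each of 7 numbers parted by spaces: the shift along the world's x, y, z each as a share of 0.5 m, from -1 to 1, then the turn, a rotation vector about the world's x, y, z each as a share of 4 degrees, from -1 to 1, then the opening in per cent of the stroke, from 0 (shut) to 100 (fully open). A call has 1 to 5 rows; each row shifts and turns the commanded pose from where the row before left it; what a row does not reach is not made up. A row lasts 1/12 s, in which the tool goes at most 41.7 mm and 7.16 degrees, less where a joint would pass 70% of its speed; a pose out of reach is approached as far as the arm can. A call with a number of a shift or a turn outside -1 to 1 is refused whole. A call with a gripper value outside its range is refused whole. The fingers move at their own pace and stop on an object; "squeeze" is the grip in N (left out, the last holds). Time passes only in rows, so rows that do not move let the fingers close. It gives the time, the measured TCP pose, the force and the opening at its end, in the units of the state.
- robot.state(): the state, without advancing time (a new reading comes with each control period).
- robot.grab_frame(name): name is "scene" or "side" or "wrist"; returns the picture (384x512x3 uint8, blue, green, red); there is no depth.
- robot.camera_params(name): a dict with "K" (3x3 intrinsics, pixels), "world_from_camera" (4x4, takes a point from camera to world coordinates). Camera axes: x right, y down, z forward; pixel columns grow to the right and rows downward; lengths in m; the calibration is good to about 2 mm. The wrist camera is an equidistant fisheye: a pixel r from the principal point sees the ray r / f radians off the axis. A picture is of the moment at which its call begins: read the wrist's pose just before it. camera_params takes no time and is no camera call; for the wrist camera it gives the pose at the moment of the call.
- robot.hand_in(): hands the job in, once; it reports no verdict.
The state is a dict: "time_s": time; "qpos": joint angles; "dq": joint speeds; "tau": joint torques, N m; "eef_pos": TCP position; "ee_rot": TCP orientation; "ft_force": force on the tool from outside, world axes, zero at the start; "ft_torque": the same for the moment, N m; "opening": finger opening in m.
Only numpy, scipy, OpenCV 4.12 (cv2) and the standard library are available. Lean on these libraries where they do the work, as an engineer would, in place of code of your own. Each camera call takes 0.05 s, during which the arm holds its last target.

## Working session

There is one attempt and no reset: what is moved stays moved. The work goes in short steps, Python scripts to look and compute and a tool call to move; the robot and the scene stay as the last step left them, time stands still between calls to the robot, and variables do not carry over. Pictures are saved under pics/ and viewed, and the job is handed in when it is done.

Besides the shell and the picture viewer there is one more tool, called after "Emit:" by a JSON object that holds its "api" and its "payload", one argument or row to a line. move_arm: Moves the arm, as the interface text tells. Shift numbers are shares of 0.5 m and turn numbers shares of 4 degrees, none past 1 either way. Its arguments: {"type":"object","properties":{"rows":{"type":"string"},"squeeze":{"type":"number"}},"required":["rows"]}

```bash
mkdir -p pics; python3 - <<'E'
from plant import robot
import cv2
for n in ["scene","side","wrist"]:
    p=robot.camera_params(n); print(n,p["K"],p["world_from_camera"])
    cv2.imwrite(f"pics/{n}0.png",cv2.resize(robot.grab_frame(n),(800,600),interpolation=cv2.INTER_CUBIC))
print(robot.state())
E
```

```text
scene [[394.92584496   0.         258.22179365]
 [  0.         394.92584496 190.49066212]
 [  0.           0.           1.        ]] [[ 0.87728961  0.37816082 -0.29556275  0.79945452]
 [ 0.47978423 -0.7076904   0.51863415 -0.57797342]
 [-0.0130398  -0.5967987  -0.80228504  1.01601898]
 [ 0.          0.          0.          1.        ]]
side [[392.46782011   0.         260.40233158]
 [  0.         392.46782011 191.08773148]
 [  0.           0.           1.        ]] [[ 0.83987917 -0.30325609  0.45015411 -0.05527857]
 [-0.54235412 -0.43629837  0.71798032 -0.86675848]
 [-0.02133041 -0.84715965 -0.5309101   0.77201192]
 [ 0.          0.          0.          1.        ]]
wrist [[297.31863964   0.         251.86320904]
 [  0.         297.31863964 193.39537783]
 [  0.           0.           1.        ]] [[ 2.46935416e-01  9.16361610e-01  3.15125848e-01  7.97676622e-02]
 [ 9.69031591e-01 -2.33237450e-01 -8.11052916e-02  6.49922537e-01]
 [-8.22626518e-04  3.25394670e-01 -9.45577935e-01  3.72312701e-01]
 [ 0.00000000e+00  0.00000000e+00  0.00000000e+00  1.00000000e+00]]
{'time_s': 0.15, 'qpos': array([-60.60505891,  28.74161813, -24.45511948,  88.87530457,
        12.65174506,  65.21949059, -12.04844844]), 'dq': array([ 0.00561019, -0.13069494, -0.05390452, -0.13964893, -0.07916858,
       -0.05411727, -0.1075953 ]), 'tau': array([-6.49064808e-03, -5.70033395e+01, -5.82568377e+00, -2.81281900e+01,
        1.04804270e-02,  7.86074001e-03, -1.58453696e-05]), 'eef_pos': array([0.16061967, 0.62929798, 0.21771291]), 'ee_rot': array([-1.79916634e+02, -2.62063529e-03,  1.65687988e+02]), 'ft_force': array([-0.63934979,  0.10922387,  0.64607548]), 'ft_torque': array([-0.04335806,  0.02891109,  0.02908347]), 'opening': 0.08551933275198165}
```

View pics/scene0.png

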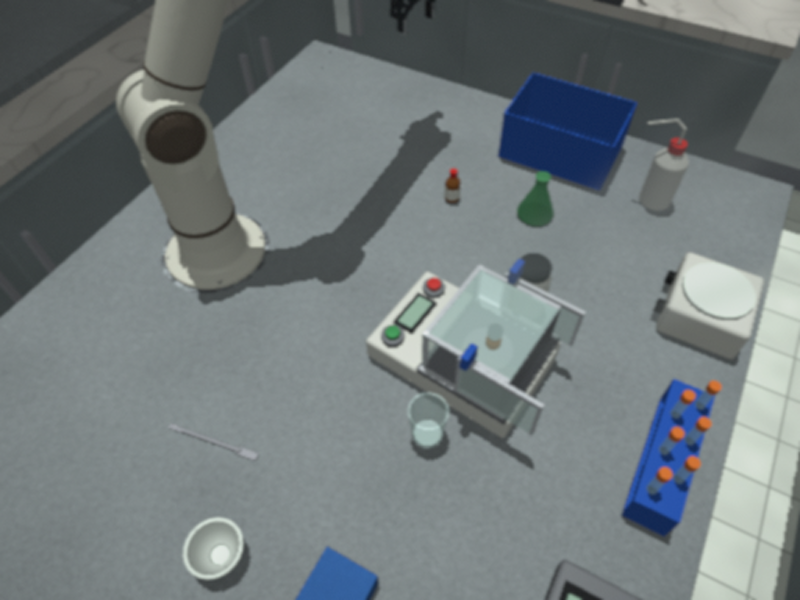

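View pics/side0.png

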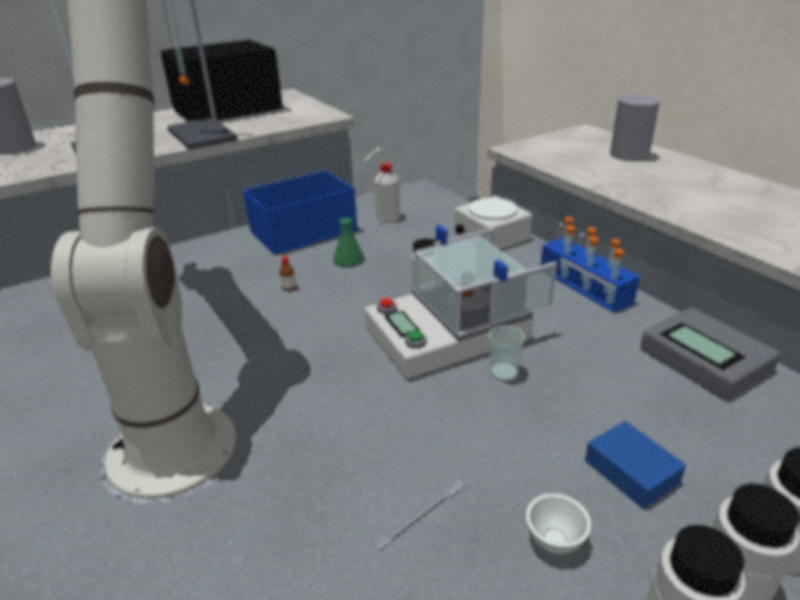

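View pics/wrist0.png

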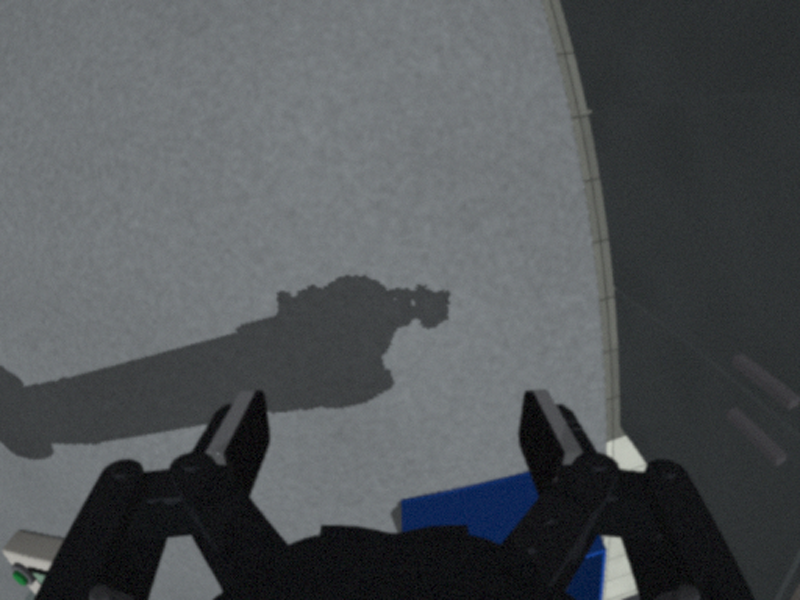

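The scene view shows the balance centrally, with the green key near (392,333), the red key near (433,287), and the blue tabs near (469,355) and (516,270). The beaker stands close to the right door and the jar close to the left. I'll enlarge those areas next.

```bash
python3 - <<'E'
import cv2
from plant import robot
for n,(x,y,w,h) in {"scene":(230,155,150,112),"side":(225,135,150,112)}.items():
    f=robot.grab_frame(n); cv2.imwrite(f"pics/raw_{n}.png",f)
    cv2.imwrite(f"pics/{n}1.png",cv2.resize(f[y:y+h,x:x+w],None,fx=5.3,fy=5.3,interpolation=cv2.INTER_CUBIC))
E
```

```text
(no output)
```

View pics/scene1.png

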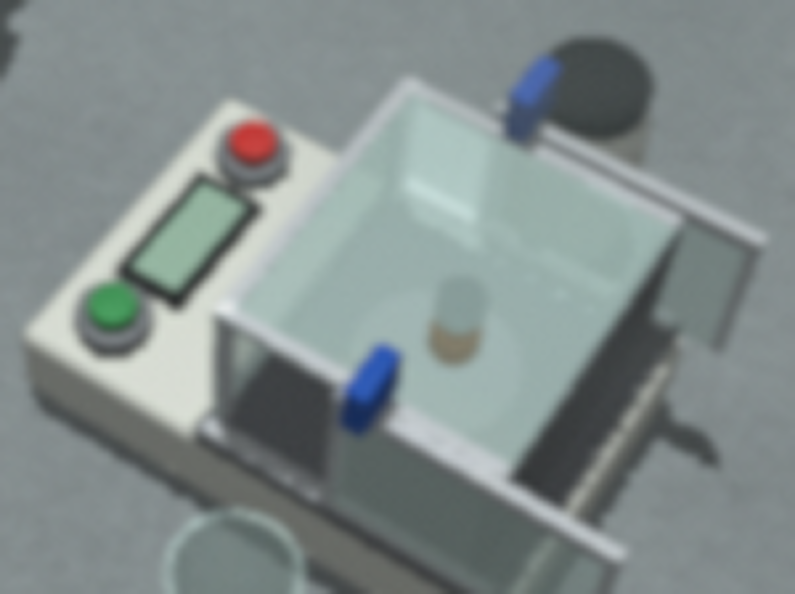

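View pics/side1.png

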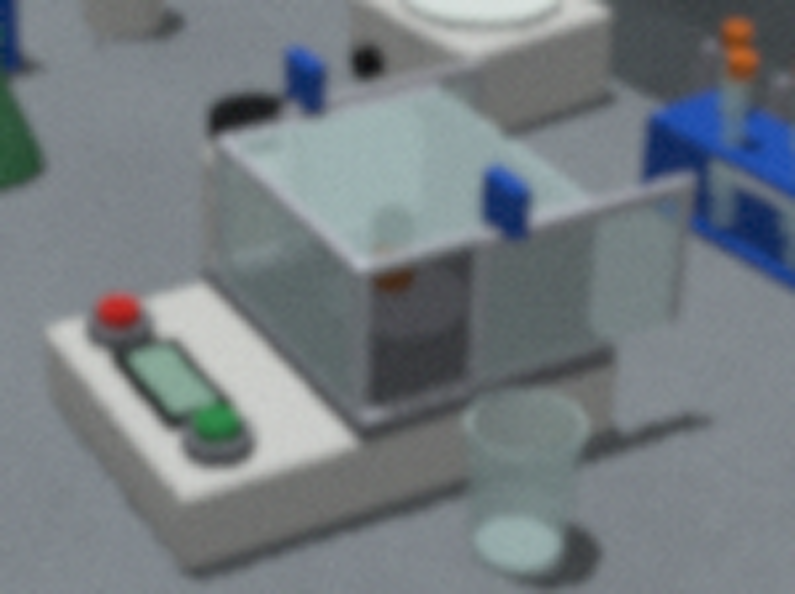

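```bash
cat > h.py <<'E'
import numpy as np
from plant import robot
from scipy.optimize import least_squares
C={n:robot.camera_params(n) for n in("scene","side")}
def proj(n,X):
    T=np.linalg.inv(C[n]["world_from_camera"]);p=C[n]["K"]@(T[:3,:3]@X+T[:3,3]);return p[:2]/p[2]
O={"scene":(230,155),"side":(225,135)}
def px(n,u,v): return np.array(O[n])+(np.array([u,v])+.5)/5.3-.5
obs={"tare":[("scene",112,302),("side",217,415)],"power":[("scene",254,140),("side",118,308)],
"rt":[("scene",385,355),("side",507,174)],"lt":[("scene",546,68),("side",305,54)],
"fr":[("scene",222,310),("side",362,268)],"fl":[("scene",408,82),("side",224,138)]}
def w(X,q):
    c,s=np.cos(q[2]),np.sin(q[2]);return np.array([q[0]+c*X[0]-s*X[1],q[1]+s*X[0]+c*X[1],X[2]])
E
python3 - <<'E'
from h import *
for k,o in obs.items():
    r=least_squares(lambda X:np.concatenate([proj(n,X)-px(n,u,v) for n,u,v in o]),[.6,0,.1]);print(k,r.x.round(4),r.fun.round(2))
def pts(q):
    return {"tare":w([q[3],-.068,.081],q),"power":w([q[3],.068,.081],q),"rt":w([q[4],-.096,.206],q),"lt":w([q[5],.096,.206],q),"fr":w([-.041,-.09,.168],q),"fl":w([-.041,.09,.168],q)}
def f(q):
    P=pts(q);return np.concatenate([proj(n,P[k])-px(n,u,v) for k,o in obs.items() for n,u,v in o])
r=least_squares(f,[.6,0,0,-.1,.05,.05]);q=r.x;print(q,np.degrees(q[2]),r.fun.round(1))
for k,v in pts(q).items():print(k,v.round(4))
E
```

```text
tare [ 0.473  -0.0507  0.0844] [-0.   -0.09  0.07  0.07]
power [0.4888 0.0854 0.0805] [-0.   -0.03  0.02  0.02]
rt [ 0.6411 -0.0903  0.2088] [ 0.    0.93 -0.87 -0.76]
lt [0.6404 0.1025 0.2082] [ 0.03  0.62 -0.55 -0.54]
fr [ 0.5524 -0.0784  0.1695] [ 0.    0.14 -0.12 -0.11]
fl [0.573  0.0916 0.1722] [ 0.01  0.18 -0.16 -0.15]
[ 0.60394292  0.00777489 -0.09682953 -0.1233969   0.0462711   0.02701691] -5.547923467527824 [ 1.   0.1  0.   0.4 -0.  -0.7 -0.6 -0.3 -0.6  2.1 -0.6  0.4 -0.4  1.6
 -0.3  0.3  0.8  0.6  0.3  0.   0.9 -1.4 -2.1 -0. ]
tare [ 0.4745 -0.048   0.081 ]
power [0.4877 0.0874 0.081 ]
rt [ 0.6407 -0.0922  0.206 ]
lt [0.6401 0.1007 0.206 ]
fr [ 0.5544 -0.0778  0.168 ]
fl [0.5718 0.1013 0.168 ]
```

Emit:
{"api": "move_arm", "payload": {
  "rows": "0 0 0.06 0 0 0.98 0; 0 0 0.06 0 0 0.98 0; 0.05 -0.05 0.04 0 0 0 0; 0.05 -0.05 0 0 0 0 0; 0.05 -0.05 0 0 0 0 0",
  "squeeze": 40
}}

```text
time_s: 0.67
eef_pos: [0.2359, 0.5553, 0.3003]
ee_rot: [179.8, 0.1, 173.6]
ft_force: [1.2, 0.0, 0.3]
opening: 0.0255
```

```bash
python3 -c "
from plant import robot
print(robot.nose_length)"
```

```text
0.017
```

Emit:
{"api": "move_arm", "payload": {
  "rows": "0.055 -0.055 0 0 0 0 0; 0.055 -0.055 0 0 0 0 0; 0.055 -0.055 0 0 0 0 0; 0.055 -0.055 0 0 0 0 0; 0.055 -0.055 0 0 0 0 0"
}}

```text
time_s: 1.08
eef_pos: [0.3742, 0.4157, 0.2987]
ee_rot: [180.0, 0.0, 173.5]
ft_force: [1.3, 0.2, 0.6]
opening: 0.0002
```

Emit:
{"api": "move_arm", "payload": {
  "rows": "0.055 -0.055 0 0 0 0 0; 0.055 -0.055 0 0 0 0 0; 0.055 -0.055 0 0 0 0 0; 0.055 -0.055 0 0 0 0 0; 0.055 -0.055 0 0 0 0 0"
}}

```text
time_s: 1.5
eef_pos: [0.5117, 0.2782, 0.2987]
ee_rot: [180.0, 0.0, 173.5]
ft_force: [1.4, 0.5, -0.3]
opening: -0.0002
```

Emit:
{"api": "move_arm", "payload": {
  "rows": "0.055 -0.055 0 0 0 0 0; 0.055 -0.055 0 0 0 0 0; 0.055 -0.055 0 0 0 0 0; 0.055 -0.055 0 0 0 0 0; 0 0 0 0 0 0 0"
}}

```text
time_s: 1.92
eef_pos: [0.6261, 0.1594, 0.2976]
ee_rot: [-179.7, 0.2, 172.8]
ft_force: [0.2, -1.4, 0.5]
opening: 0.0001
```

Emit:
{"api": "move_arm", "payload": {
  "rows": "0.055 -0.055 0 0 0 0 0; 0.055 -0.055 0 0 0 0 0; 0.02 -0.016 0 0 0 0 0; 0 0 0 0 0 0 0; 0 0 0 0 0 0 0"
}}

```text
time_s: 2.33
eef_pos: [0.6856, 0.1061, 0.2977]
ee_rot: [180.0, -0.1, 173.4]
ft_force: [-0.1, 0.5, 0.0]
opening: 0.0002
```

```bash
python3 - <<'E'
from plant import robot
import cv2
print(robot.state()["eef_pos"],robot.camera_params("wrist")["world_from_camera"])
f=robot.grab_frame("wrist");cv2.imwrite("pics/w2.png",cv2.resize(f,(800,600),interpolation=cv2.INTER_CUBIC))
f=robot.grab_frame("side");cv2.imwrite("pics/s2.png",cv2.resize(f[90:270,200:440],(800,600),interpolation=cv2.INTER_CUBIC))
E
```

```text
[0.68564626 0.1061307  0.2976736 ] [[ 1.14341466e-01  9.39747558e-01  3.22180936e-01  6.02921150e-01]
 [ 9.93441172e-01 -1.08427958e-01 -3.63044815e-02  1.15458693e-01]
 [ 8.16373068e-04  3.24218915e-01 -9.45981728e-01  4.52520184e-01]
 [ 0.00000000e+00  0.00000000e+00  0.00000000e+00  1.00000000e+00]]
```

View pics/w2.png

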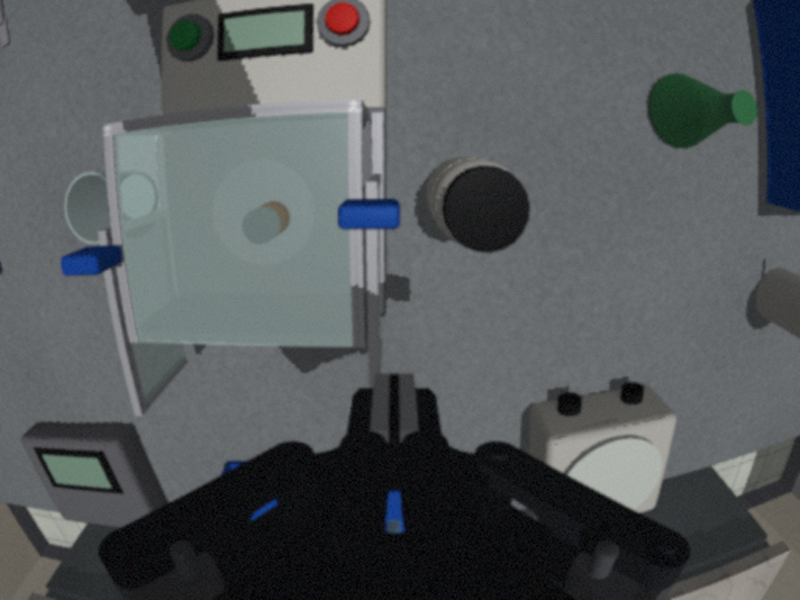

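View pics/s2.png

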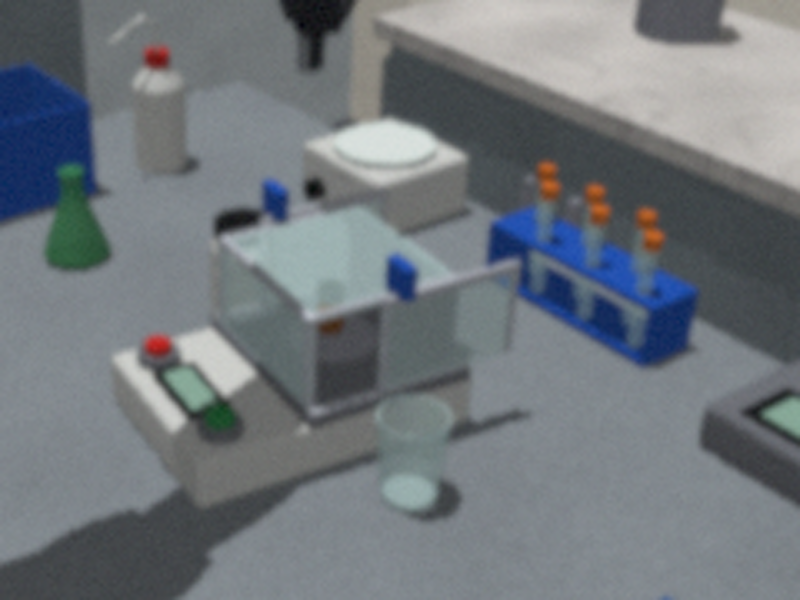

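```bash
cat >> h.py <<'E'
Wf0=np.array([[ 1.14341466e-01,9.39747558e-01,3.22180936e-01,6.02921150e-01],[ 9.93441172e-01,-1.08427958e-01,-3.63044815e-02,1.15458693e-01],[ 8.16373068e-04,3.24218915e-01,-9.45981728e-01,4.52520184e-01]])
KW=robot.camera_params("wrist")["K"]
def wz(u,v,z,T=Wf0):
    a=(u+.5)/1.5625-.5-KW[0,2];b=(v+.5)/1.5625-.5-KW[1,2];r=np.hypot(a,b);t=r/KW[0,0]
    d=T[:3,:3]@np.array([a/r*np.sin(t),b/r*np.sin(t),np.cos(t)]);return T[:3,3]+d*(z-T[2,3])/d[2]
E
python3 - <<'E'
from h import *
for n,u,v,z in [("lt",370,207,.206),("lt rear l",340,225,.206),("lt rear r",399,225,.206),("rt",92,258,.206),("tare",183,36,.081),("power",342,17,.081),("fr",108,128,.168),("fl",358,105,.168),("jar",487,207,.13),("vialtop",262,226,.1)]:
    print(n,wz(u,v,z).round(4))
E
```

```text
lt [0.6321 0.0996 0.206 ]
lt rear l [0.6398 0.0823 0.206 ]
lt rear r [0.6436 0.1138 0.206 ]
rt [ 0.6354 -0.0806  0.206 ]
tare [ 0.4755 -0.0468  0.081 ]
power [0.4895 0.0879 0.081 ]
fr [ 0.5526 -0.0746  0.168 ]
fl [0.5734 0.0975 0.168 ]
jar [0.6497 0.1764 0.13  ]
vialtop [0.648  0.0063 0.1   ]
```

Emit:
{"api": "move_arm", "payload": {
  "rows": "0 -0.02 -0.05 0 0 0 0; 0 0 -0.05 0 0 0 0; 0 0 -0.05 0 0 0 0; 0 0 -0.04 0 0 0 0; 0 0 0 0 0 0 0"
}}

```text
time_s: 2.85
eef_pos: [0.6815, 0.0984, 0.1987]
ee_rot: [-179.9, -0.5, 173.7]
ft_force: [-0.9, 0.4, -0.6]
opening: -0.0001
```

```bash
python3 - <<'E'
from plant import robot
import cv2
f=robot.grab_frame("wrist");cv2.imwrite("pics/w3.png",cv2.resize(f,(800,600),interpolation=cv2.INTER_CUBIC))
f=robot.grab_frame("side");cv2.imwrite("pics/s3.png",cv2.resize(f[120:240,230:390],(800,600),interpolation=cv2.INTER_CUBIC))
s=robot.state();print(s["eef_pos"],s["ft_force"])
E
```

```text
[0.68463985 0.09853937 0.20357263] [-0.09656267  0.01488359  0.16975255]
```

View pics/w3.png

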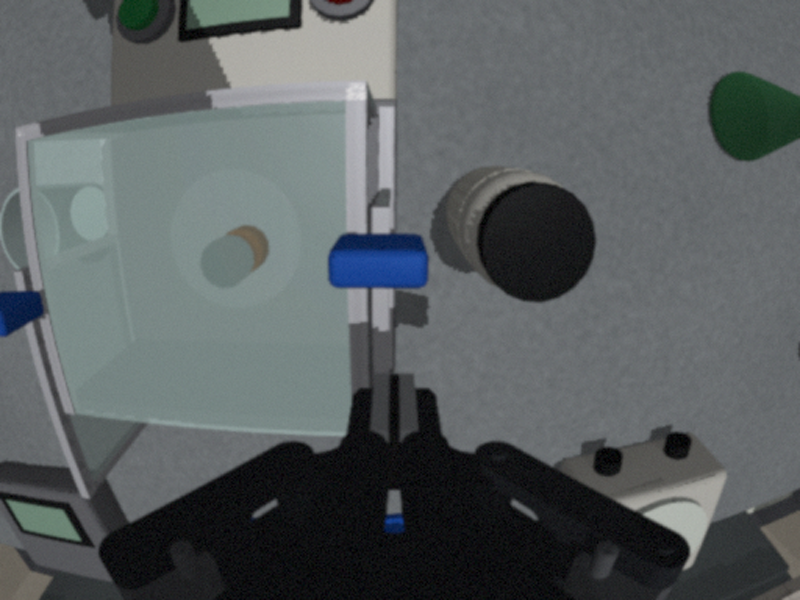

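View pics/s3.png

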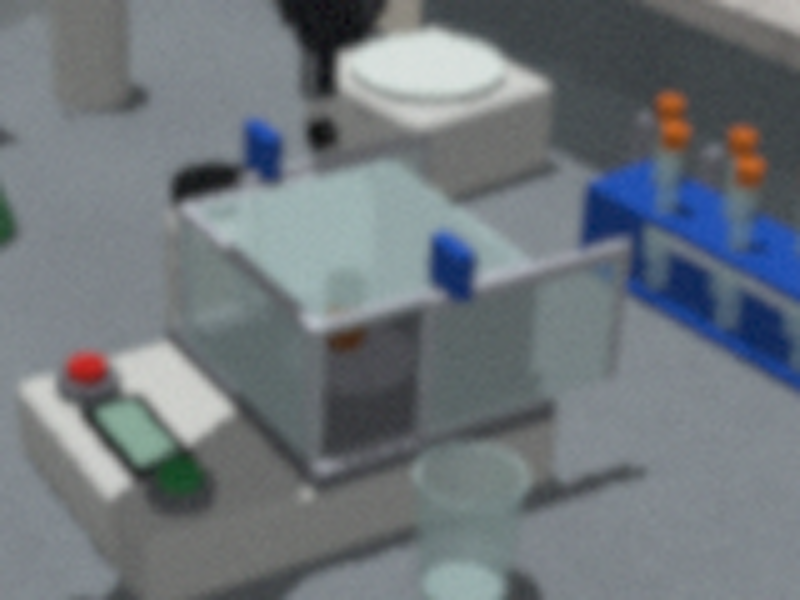

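Emit:
{"api": "move_arm", "payload": {
  "rows": "-0.02 0.002 -0.004 0 0 0 0; -0.02 0.002 -0.003 0 0 0 0; -0.02 0.002 0 0 0 0 0; -0.02 0.002 0 0 0 0 0; -0.02 0.002 0 0 0 0 0"
}}

```text
time_s: 3.37
eef_pos: [0.6365, 0.1031, 0.203]
ee_rot: [179.9, 0.2, 173.6]
ft_force: [0.4, -0.4, 0.5]
opening: 0.0006
```

Emit:
{"api": "move_arm", "payload": {
  "rows": "-0.014 0.002 0 0 0 0 0; -0.014 0.002 0 0 0 0 0; -0.014 0.002 0 0 0 0 0; -0.014 0.001 0 0 0 0 0; 0 0 0 0 0 0 0"
}}

```text
time_s: 3.78
eef_pos: [0.6065, 0.1058, 0.2004]
ee_rot: [180.0, -0.0, 173.6]
ft_force: [-0.1, -0.4, -0.7]
opening: -0.0001
```

```bash
python3 - <<'E'
from plant import robot
import cv2
f=robot.grab_frame("wrist");cv2.imwrite("pics/w4.png",cv2.resize(f,(800,600),interpolation=cv2.INTER_CUBIC))
s=robot.state();print(s["eef_pos"],s["ft_force"])
E
```

```text
[0.60725623 0.10556171 0.20035555] [-0.21674774  0.17556375  0.12480276]
```

View pics/w4.png

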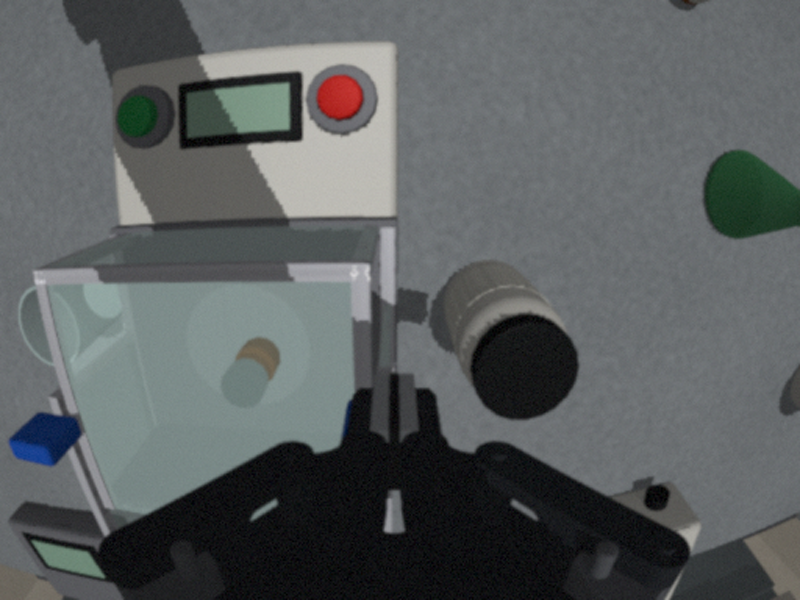

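```bash
python3 - <<'E'
from plant import robot
import cv2
for n in("side","scene"):
    f=robot.grab_frame(n);cv2.imwrite(f"pics/{n}4.png",cv2.resize(f[120:240,230:390] if n=="side" else f[150:270,230:390],(800,600),interpolation=cv2.INTER_CUBIC))
E
```

```text
(no output)
```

View pics/side4.png

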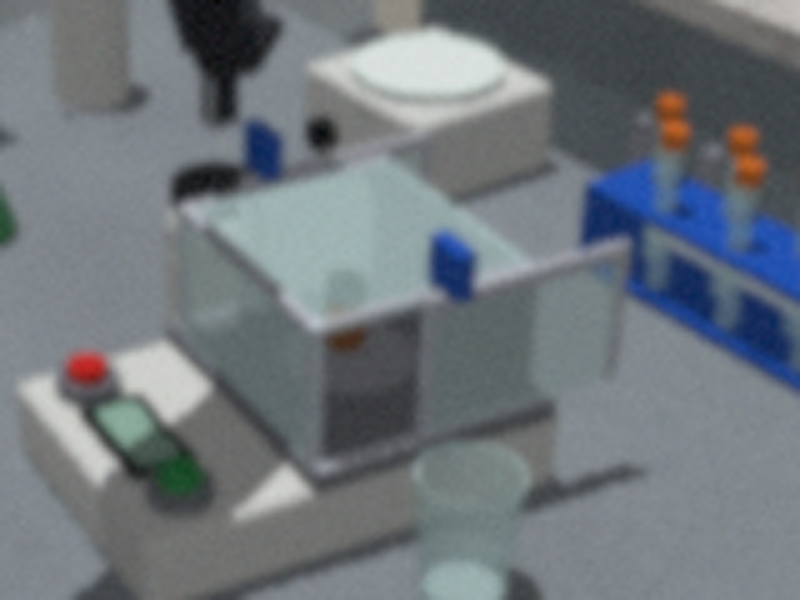

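View pics/scene4.png

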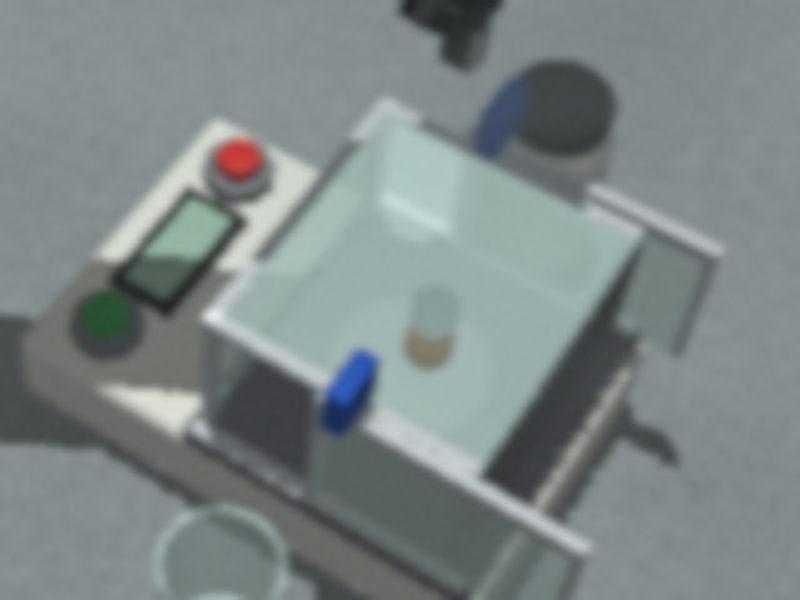

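The fingers are passing over the tab instead of against it. I'll triangulate the fingertip.

```bash
python3 - <<'E'
from h import *
o=[("side",np.array([230+218/5,120+120/5])),("scene",np.array([230+458/5,150+68/5]))]
r=least_squares(lambda X:np.concatenate([proj(n,X)-p for n,p in o]),[.6,0,.1]);print(r.x,r.fun)
s=robot.state();print(s["eef_pos"],s["ee_rot"],s["opening"],s["qpos"])
for X in ([.607,.1055,.183],[.607,.1055,.24]):
  for n in("side","scene"):
    print(n,X,proj(n,np.array(X)))
E
```

```text
[0.60901732 0.09922615 0.21604411] [ 0.78552822  0.78877145 -0.04608777 -0.90005239]
[0.60798576 0.1051856  0.20017326] [1.79998084e+02 2.88563369e-02 1.73518470e+02] 5.323015202718499e-05 [-4.8593992  24.72072051 -9.82867732 95.3377205   4.72269014 60.31793218
 67.37521939]
side [0.607, 0.1055, 0.183] [272.84273561 153.29296798]
scene [0.607, 0.1055, 0.183] [320.38428572 168.79181672]
side [0.607, 0.1055, 0.24] [272.7639758 137.5768478]
scene [0.607, 0.1055, 0.24] [322.8497688 154.8387388]
```

```bash
python3 - <<'E'
from h import *
import cv2
T=robot.camera_params("wrist")["world_from_camera"];print(T[:3,3])
for z in(.183,.20,.217,.23):print(wz(393,375,z,T),)
f=robot.grab_frame("side");a=cv2.resize(f[100:170,240:300],None,fx=8,fy=8,interpolation=cv2.INTER_CUBIC)
f=robot.grab_frame("scene");b=cv2.resize(f[130:200,290:340],None,fx=8,fy=8,interpolation=cv2.INTER_CUBIC)
m=np.hstack([a,b[:,:310]]);m=np.clip(m.astype(float)*1.8+10,0,255).astype('uint8');cv2.imwrite("pics/tip.png",m)
E
```

```text
[0.52496778 0.11444429 0.35486863]
[0.61564824 0.10397281 0.183     ]
[0.60667879 0.10500858 0.2       ]
[0.59770933 0.10604434 0.217     ]
[0.59085034 0.10683639 0.23      ]
```

View pics/tip.png

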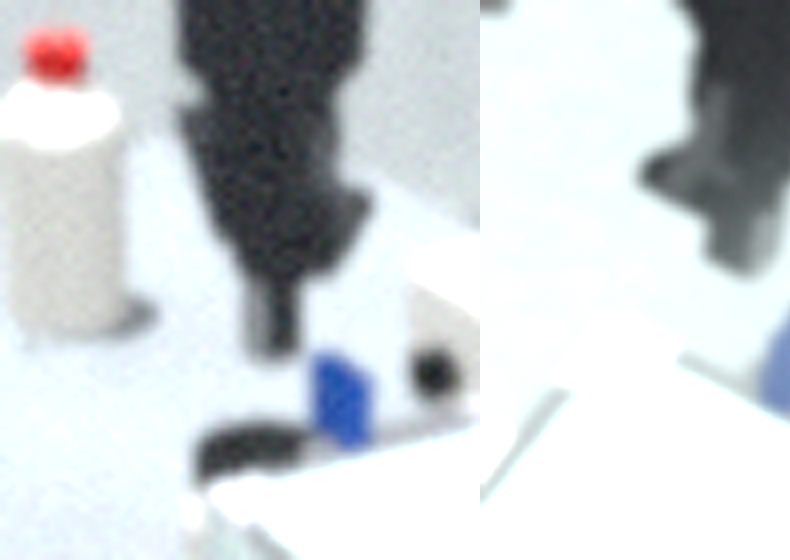

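Emit:
{"api": "move_arm", "payload": {
  "rows": "0 0 0.03 0 0 0 0; 0.05 -0.005 0 0 0 0 0; 0.05 -0.006 0 0 0 0 0; 0.05 -0.005 0 0 0 0 0; 0 0 0 0 0 0 0"
}}

```text
time_s: 4.45
eef_pos: [0.6868, 0.0954, 0.2142]
ee_rot: [-180.0, 0.2, 173.4]
ft_force: [-1.3, -0.2, -0.3]
opening: 0.0004
```

Emit:
{"api": "move_arm", "payload": {
  "rows": "0 0 -0.04 0 0 0 0; 0 0 -0.03 0 0 0 0; 0 0 -0.02 0 0 0 0; 0 0 0 0 0 0 0; 0 0 0 0 0 0 0"
}}

```text
time_s: 4.87
eef_pos: [0.6821, 0.0972, 0.1694]
ee_rot: [-180.0, -0.1, 173.5]
ft_force: [0.0, -1.2, 0.7]
opening: 0.0003
```

```bash
cat > look.py <<'E'
from h import *
import cv2,sys
t=sys.argv[1]
s=robot.state();print(s["eef_pos"],s["ft_force"])
f=robot.grab_frame("side");a=cv2.resize(f[115:235,230:390],(800,600),interpolation=cv2.INTER_CUBIC)
cv2.imwrite(f"pics/side{t}.png",np.clip(a*1.3,0,255))
f=robot.grab_frame("scene");a=cv2.resize(f[150:270,240:400],(800,600),interpolation=cv2.INTER_CUBIC)
cv2.imwrite(f"pics/scene{t}.png",np.clip(a*1.3,0,255))
E
python3 look.py 5
```

```text
[0.68213636 0.09724213 0.1693833 ] [ 0.01068476 -1.16764368  0.71724169][ WARN:0@1.394] global loadsave.cpp:1063 imwrite_ Unsupported depth image for selected encoder is fallbacked to CV_8U.
```

View pics/side5.png

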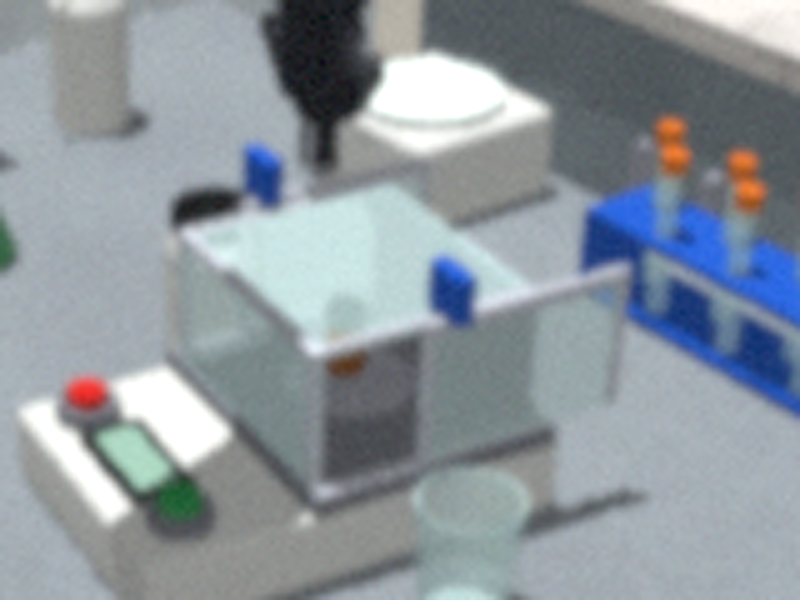

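View pics/scene5.png

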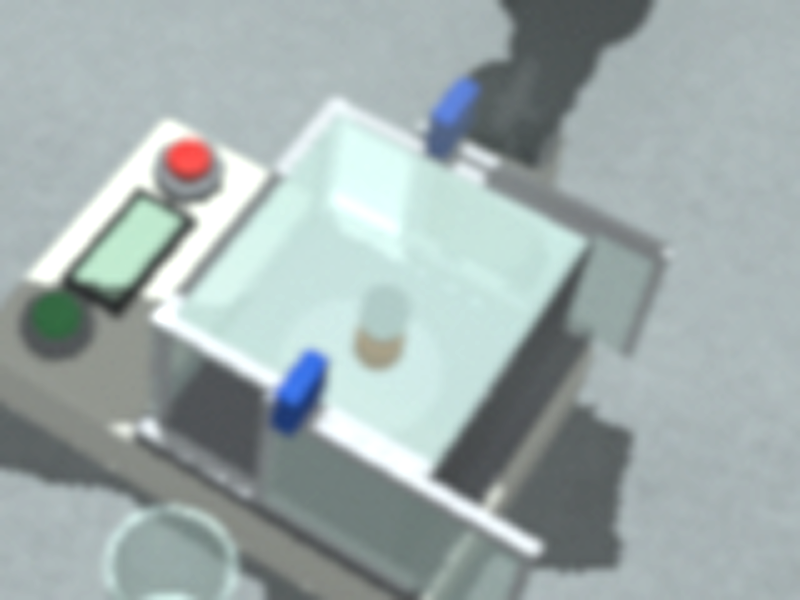

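```bash
python3 - <<'E'
from h import *
for z in(.152,.17,.185,.2): print(z,(proj("side",np.array([.682,.097,z]))-[230,115])*5,(proj("scene",np.array([.682,.097,z]))-[240,150])*5)
E
```

```text
0.152 [311.18894905 208.10714237] [516.2098174  190.65005301]
0.17 [311.76040071 184.60792326] [521.5462636  170.54464273]
0.185 [312.24285769 164.76834104] [526.10527346 153.36827478]
0.2 [312.73110302 144.6907305 ] [530.76984663 135.79419015]
```

The tip is at z≈0.183 now, which puts it behind the tab face. Pushing.

Emit:
{"api": "move_arm", "payload": {
  "rows": "-0.014 0.0015 0 0 0 0 0; -0.014 0.0015 0 0 0 0 0; -0.014 0.0015 0 0 0 0 0; -0.014 0.0015 0 0 0 0 0; -0.014 0.0015 0 0 0 0 0"
}}

```text
time_s: 5.38
eef_pos: [0.6473, 0.1014, 0.1706]
ee_rot: [180.0, 0.1, 173.5]
ft_force: [3.0, 0.2, -0.2]
opening: -0.0
```

Emit:
{"api": "move_arm", "payload": {
  "rows": "-0.01 0.001 0 0 0 0 0; -0.01 0.001 0 0 0 0 0; -0.01 0.001 0 0 0 0 0; 0 0 0 0 0 0 0; 0 0 0 0 0 0 0"
}}

```text
time_s: 5.8
eef_pos: [0.632, 0.1024, 0.1699]
ee_rot: [-180.0, -0.1, 173.5]
ft_force: [0.2, -0.1, -0.2]
opening: 0.0001
```

```bash
python3 look.py 6 2>/dev/null
```

```text
[0.63197295 0.10240965 0.16990338] [ 0.1950336  -0.11049243 -0.1687452 ]
```

View pics/side6.png

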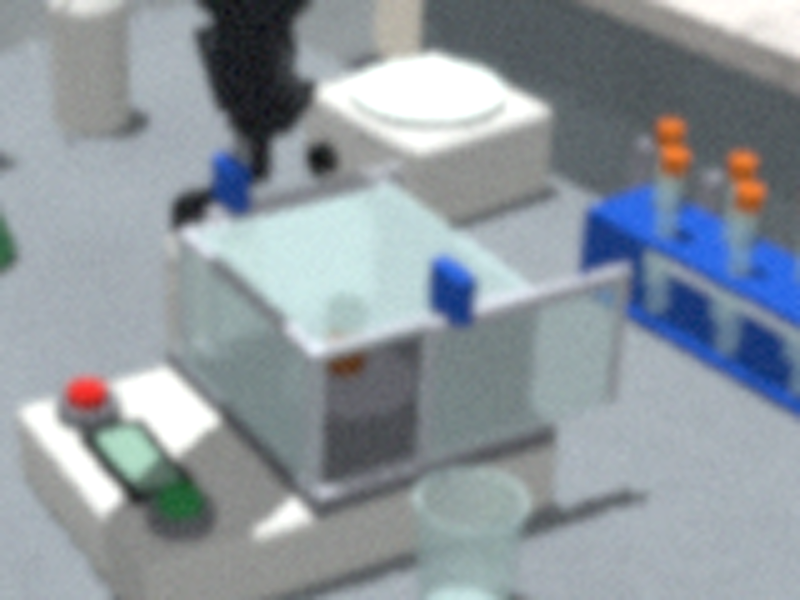

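The left door is moving: its tab went from (263,175) to (232,182).

Emit:
{"api": "move_arm", "payload": {
  "rows": "-0.01 0.001 0 0 0 0 0; -0.01 0.001 0 0 0 0 0; -0.01 0.001 0 0 0 0 0; -0.01 0.001 0 0 0 0 0; 0 0 0 0 0 0 0"
}}

```text
time_s: 6.32
eef_pos: [0.6112, 0.1048, 0.1699]
ee_rot: [-180.0, -0.1, 173.6]
ft_force: [0.3, -0.2, -0.2]
opening: -0.0004
```

Emit:
{"api": "move_arm", "payload": {
  "rows": "-0.008 0.001 0 0 0 0 0; -0.008 0.001 0 0 0 0 0; -0.008 0.001 0 0 0 0 0; -0.008 0.001 0 0 0 0 0; 0 0 0 0 0 0 0"
}}

```text
time_s: 6.73
eef_pos: [0.609, 0.1046, 0.1724]
ee_rot: [179.8, 1.4, 173.3]
ft_force: [33.6, -1.1, -18.9]
opening: 0.0001
```

```bash
python3 look.py 7 2>/dev/null
```

```text
[0.6090332  0.10459699 0.1723565 ] [ 33.57456778  -1.12406341 -18.85203592]
```

View pics/side7.png

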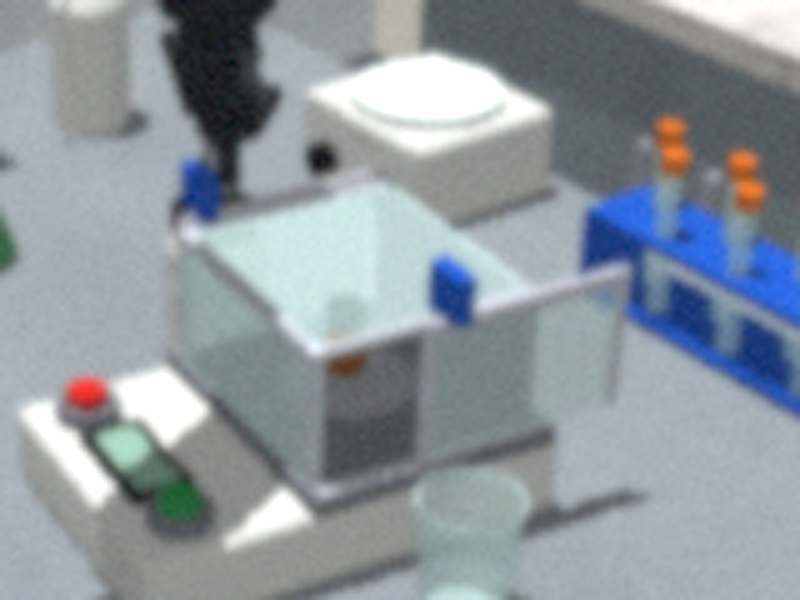

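View pics/scene7.png

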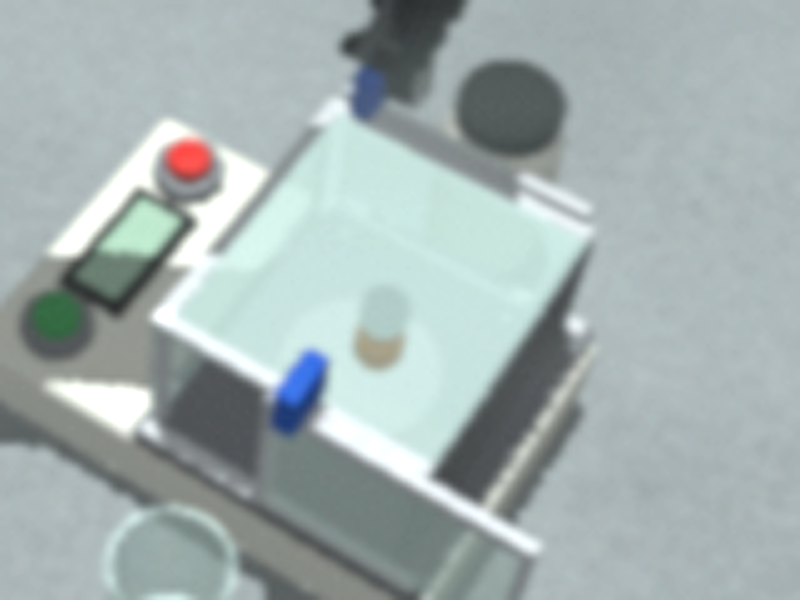

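The left door is shut: 34 N against the stop, and its rear edge is flush with the chamber. Next I'll back off, lift, and go to the right tab.

Emit:
{"api": "move_arm", "payload": {
  "rows": "0.03 -0.003 0 0 0 0 0; 0.03 -0.003 0 0 0 0 0; 0.03 -0.003 0.03 0 0 0 0; 0.03 -0.003 0.05 0 0 0 0; 0.03 -0.04 0.06 0 0 0 0"
}}

```text
time_s: 7.25
eef_pos: [0.6697, 0.0861, 0.2386]
ee_rot: [179.8, -0.3, 173.9]
ft_force: [0.9, 1.2, 0.7]
opening: 0.0
```

Emit:
{"api": "move_arm", "payload": {
  "rows": "0.03 -0.06 0 0 0 0 0; 0 -0.06 0 0 0 0 0; 0 -0.06 0 0 0 0 0; 0 -0.06 0 0 0 0 0; 0 -0.06 0 0 0 0 0"
}}

```text
time_s: 7.67
eef_pos: [0.6861, -0.0704, 0.24]
ee_rot: [180.0, -0.0, 173.5]
ft_force: [0.4, 0.1, -0.2]
opening: 0.0003
```

Emit:
{"api": "move_arm", "payload": {
  "rows": "0 -0.05 0 0 0 0 0; 0 0 0 0 0 0 0; 0 0 0 0 0 0 0"
}}

```text
time_s: 7.92
eef_pos: [0.6859, -0.0973, 0.2398]
ee_rot: [-180.0, -0.1, 173.3]
ft_force: [0.2, 0.7, -0.4]
opening: 0.0001
```

```bash
python3 look.py 8 2>/dev/null;  python3 - <<'E'
from plant import robot
import cv2
print(robot.camera_params("wrist")["world_from_camera"].tolist())
f=robot.grab_frame("wrist");cv2.imwrite("pics/w8.png",cv2.resize(f,(800,600),interpolation=cv2.INTER_CUBIC))
E
```

```text
[ 0.68586172 -0.09730435  0.23977259] [ 0.24019617  0.67268387 -0.3543945 ]
[[0.1114863221013781, 0.9397585027560926, 0.3231481958512718, 0.6035581482308693], [0.9937635464395996, -0.10614511913731284, -0.034164710610688404, -0.08401061737204397], [0.0021940264570452736, 0.3249417950663623, -0.9457314714372961, 0.39471347234507986], [0.0, 0.0, 0.0, 1.0]]
```

View pics/w8.png

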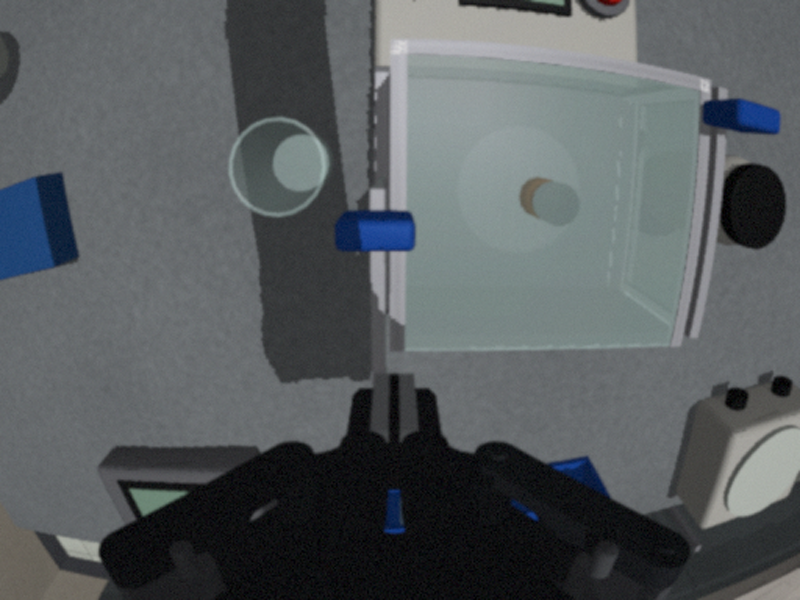

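View pics/side8.png

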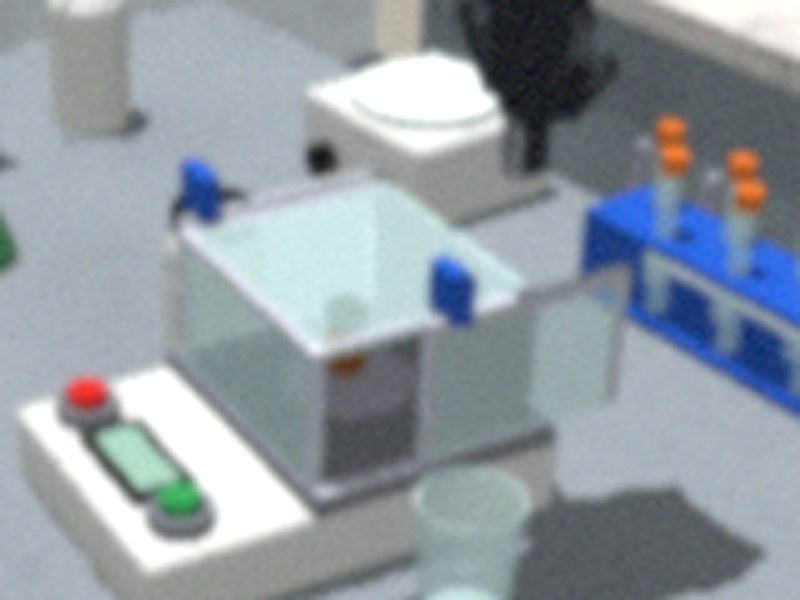

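Emit:
{"api": "move_arm", "payload": {
  "rows": "0.004 -0.012 -0.04 0 0 0 0; 0 0 -0.04 0 0 0 0; 0 0 -0.04 0 0 0 0; 0 0 -0.02 0 0 0 0; 0 0 0 0 0 0 0"
}}

```text
time_s: 8.48
eef_pos: [0.6867, -0.0982, 0.1668]
ee_rot: [180.0, -0.3, 173.7]
ft_force: [-0.2, 0.0, -0.4]
opening: 0.0
```

```bash
python3 look.py 9 2>/dev/null
```

```text
[ 0.68667317 -0.09819834  0.16680887] [-0.17870467  0.0163855  -0.38336184]
```

View pics/side9.png

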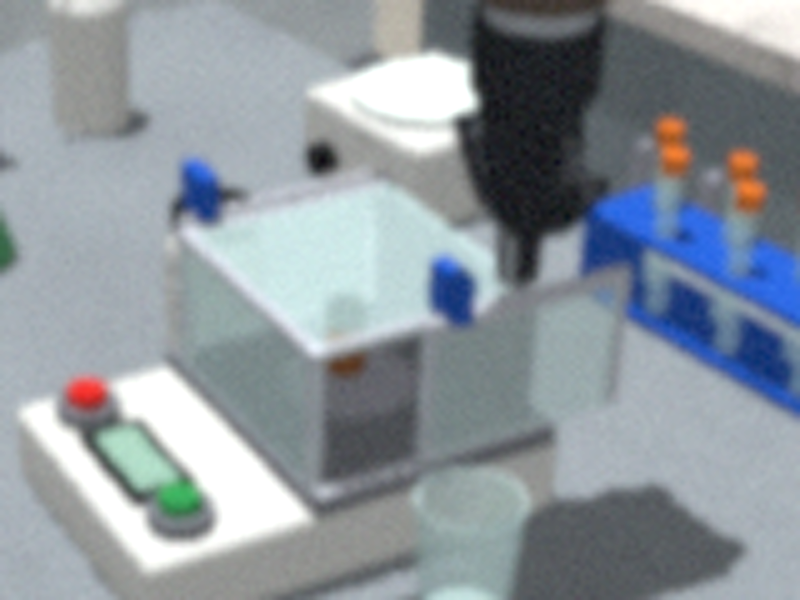

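View pics/scene9.png

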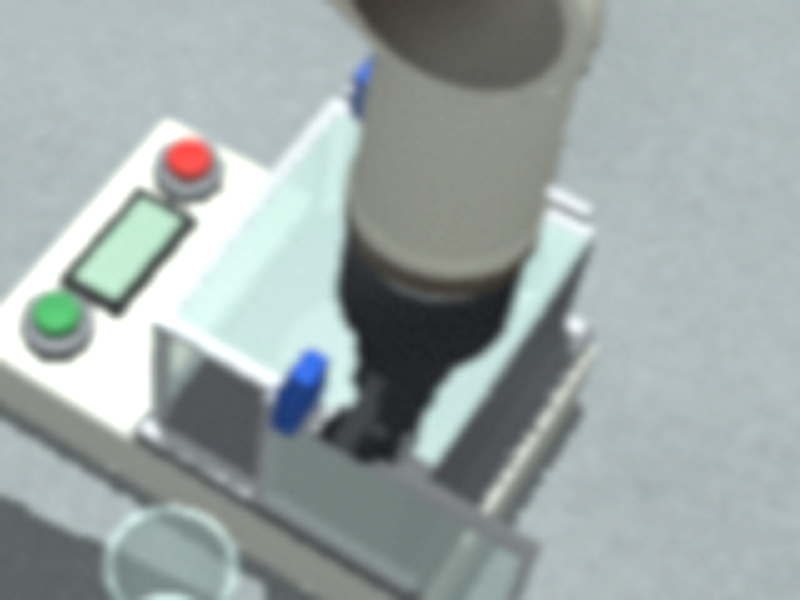

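Emit:
{"api": "move_arm", "payload": {
  "rows": "-0.014 0 0.003 0 0 0 0; -0.014 0 0 0 0 0 0; -0.014 0 0 0 0 0 0; -0.014 0.001 0 0 0 0 0; -0.014 0.0015 0 0 0 0 0"
}}

```text
time_s: 9.0
eef_pos: [0.6532, -0.0995, 0.1723]
ee_rot: [-180.0, 0.1, 173.5]
ft_force: [3.1, 0.2, 0.4]
opening: 0.0
```

Emit:
{"api": "move_arm", "payload": {
  "rows": "-0.01 0.001 0 0 0 0 0; -0.01 0.001 0 0 0 0 0; -0.01 0.001 0 0 0 0 0; -0.01 0.001 0 0 0 0 0; 0 0 0 0 0 0 0"
}}

```text
time_s: 9.42
eef_pos: [0.6326, -0.097, 0.1715]
ee_rot: [180.0, -0.1, 173.5]
ft_force: [-0.5, 0.7, -0.3]
opening: 0.0002
```

```bash
python3 look.py 10 2>/dev/null
```

```text
[ 0.63255976 -0.09696849  0.17153764] [-0.50534451  0.74387187 -0.34070418]
```

View pics/side10.png

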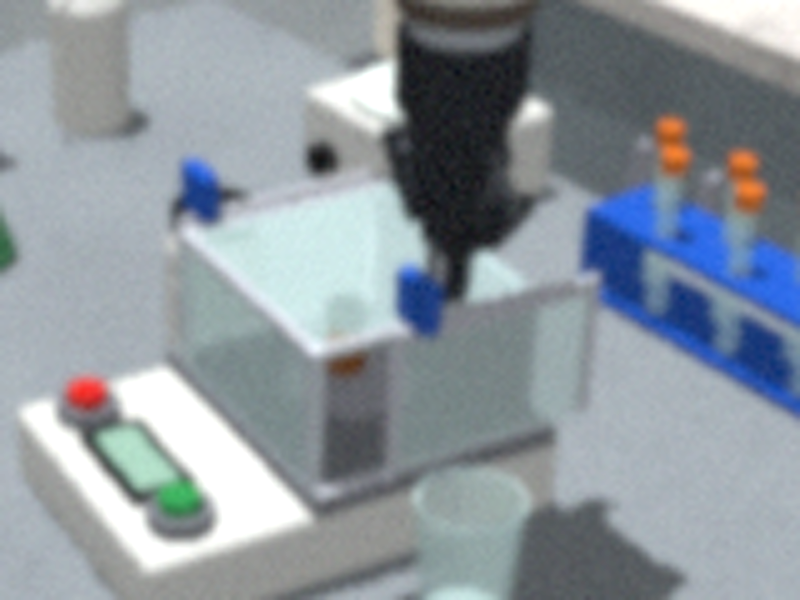

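Emit:
{"api": "move_arm", "payload": {
  "rows": "-0.014 0.0015 0 0 0 0 0; -0.014 0.0015 0 0 0 0 0; -0.014 0.0015 0 0 0 0 0; -0.014 0.0015 0 0 0 0 0; -0.008 0.001 0 0 0 0 0"
}}

```text
time_s: 9.93
eef_pos: [0.6003, -0.0934, 0.1713]
ee_rot: [180.0, -0.1, 173.5]
ft_force: [2.3, 0.3, -1.0]
opening: 0.0003
```

Emit:
{"api": "move_arm", "payload": {
  "rows": "-0.008 0.001 0 0 0 0 0; -0.008 0.001 0 0 0 0 0; -0.008 0.001 0 0 0 0 0; 0 0 0 0 0 0 0"
}}

```text
time_s: 10.27
eef_pos: [0.5887, -0.0922, 0.1716]
ee_rot: [-180.0, -0.1, 173.5]
ft_force: [-0.2, -0.3, -0.7]
opening: 0.0001
```

Emit:
{"api": "move_arm", "payload": {
  "rows": "-0.007 0.001 0 0 0 0 0; -0.007 0.001 0 0 0 0 0; -0.007 0.001 0 0 0 0 0; 0 0 0 0 0 0 0"
}}

```text
time_s: 10.6
eef_pos: [0.586, -0.0918, 0.1728]
ee_rot: [-180.0, 0.9, 173.5]
ft_force: [19.8, -2.2, -11.9]
opening: -0.0001
```

```bash
python3 look.py 11 2>/dev/null
```

```text
[ 0.58600947 -0.09178699  0.17279728] [ 19.82109315  -2.22126639 -11.88937684]
```

View pics/side11.png

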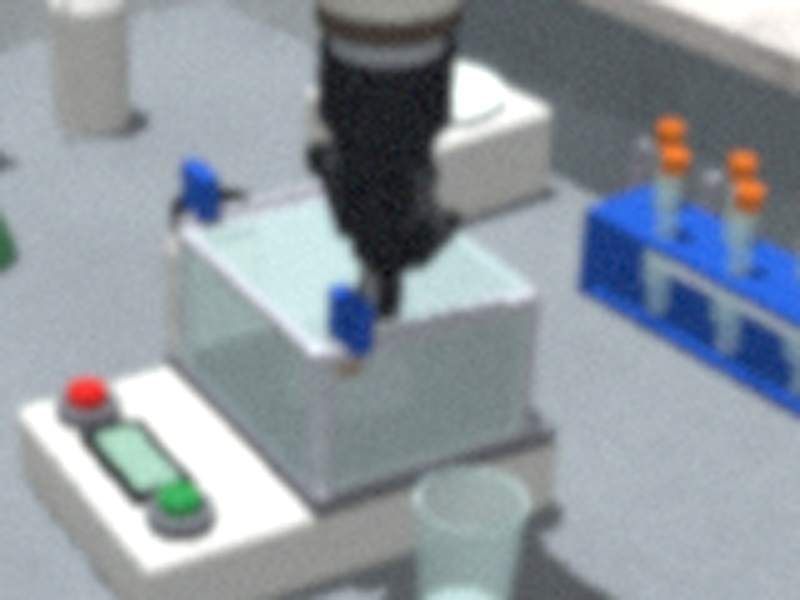

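The right door is shut as well: 20 N at the stop, at the predicted x. Next is the tare key.

Emit:
{"api": "move_arm", "payload": {
  "rows": "0.02 -0.002 0 0 0 0 0; 0.02 -0.002 0 0 0 0 0; 0.02 0 0.04 0 0 0 0; 0 0 0.06 0 0 0 0; 0 0 0.06 0 0 0 0"
}}

```text
time_s: 11.12
eef_pos: [0.6081, -0.0925, 0.2509]
ee_rot: [180.0, -0.2, 173.5]
ft_force: [1.3, -0.5, -0.1]
opening: -0.0003
```

Emit:
{"api": "move_arm", "payload": {
  "rows": "-0.05 0.02 0 0 0 0 0; -0.05 0.02 0 0 0 0 0; -0.05 0.02 0 0 0 0 0; -0.05 0.02 0 0 0 0 0; -0.05 0.005 0 0 0 0 0"
}}

```text
time_s: 11.53
eef_pos: [0.4824, -0.0484, 0.2513]
ee_rot: [180.0, -0.1, 173.6]
ft_force: [0.1, -0.1, 0.8]
opening: 0.0002
```

```bash
python3 look.py 12 2>/dev/null;
```

```text
[ 0.48235345 -0.0483649   0.25131879] [ 0.14127636 -0.10543989  0.8070518 ]
```

View pics/side12.png

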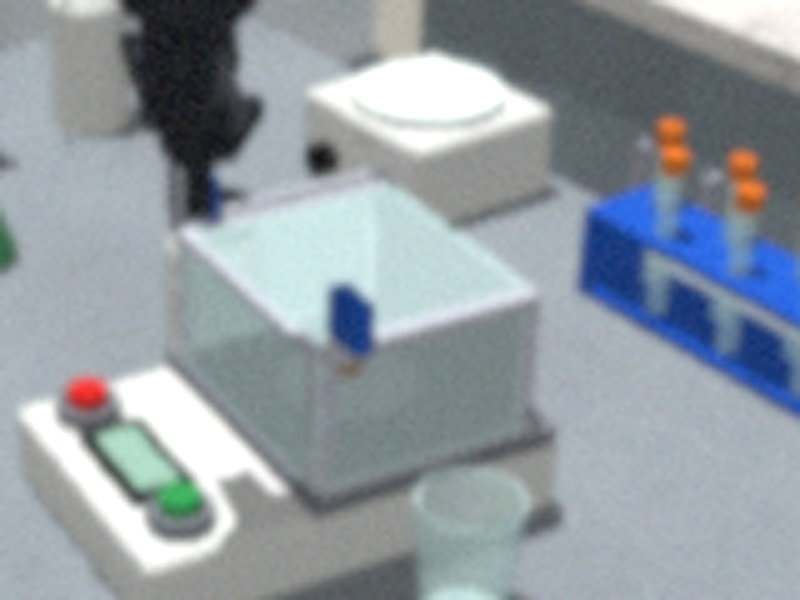

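View pics/scene12.png

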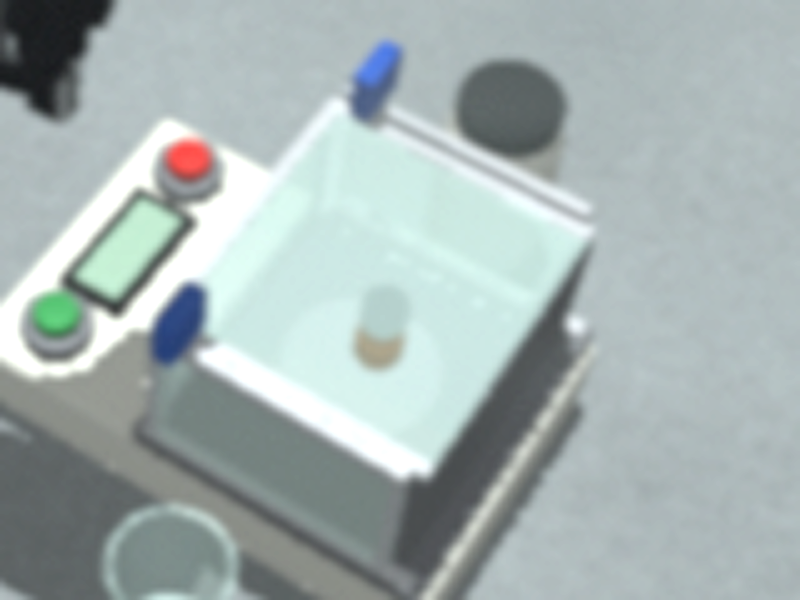

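Both doors look shut in both views. Descending partway to just above the key.

Emit:
{"api": "move_arm", "payload": {
  "rows": "-0.014 0.001 -0.06 0 0 0 0; 0 0 -0.06 0 0 0 0; 0 0 -0.06 0 0 0 0; 0 0 -0.06 0 0 0 0; 0 0 -0.04 0 0 0 0"
}}

```text
time_s: 12.05
eef_pos: [0.476, -0.0499, 0.1091]
ee_rot: [-180.0, -0.1, 173.5]
ft_force: [0.2, 0.2, -0.3]
opening: 0.0002
```

```bash
sed -i 's/f\[150:270,240:400\]/f[150:270,200:360]/' look.py; python3 look.py 13 2>/dev/null;
```

```text
[ 0.47603533 -0.04988018  0.10909637] [ 0.16218481  0.20494323 -0.30015274]
```

View pics/side13.png

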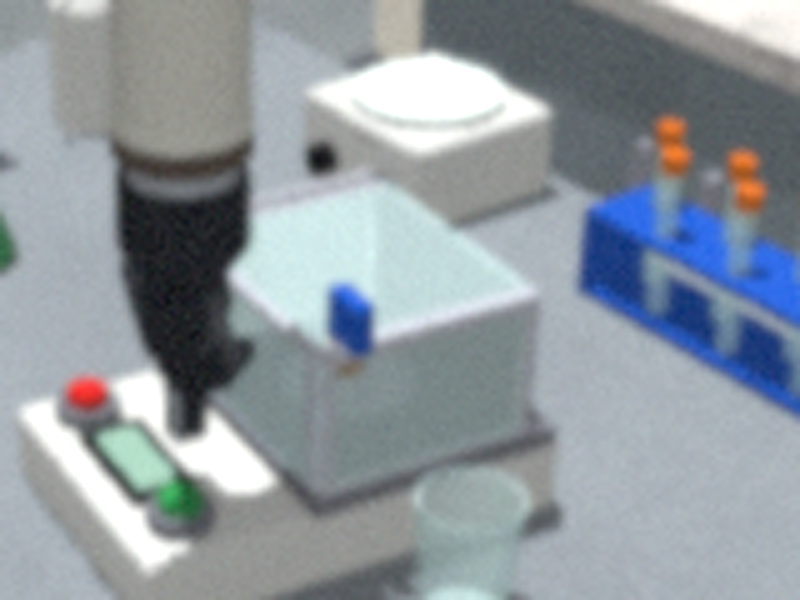

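View pics/scene13.png

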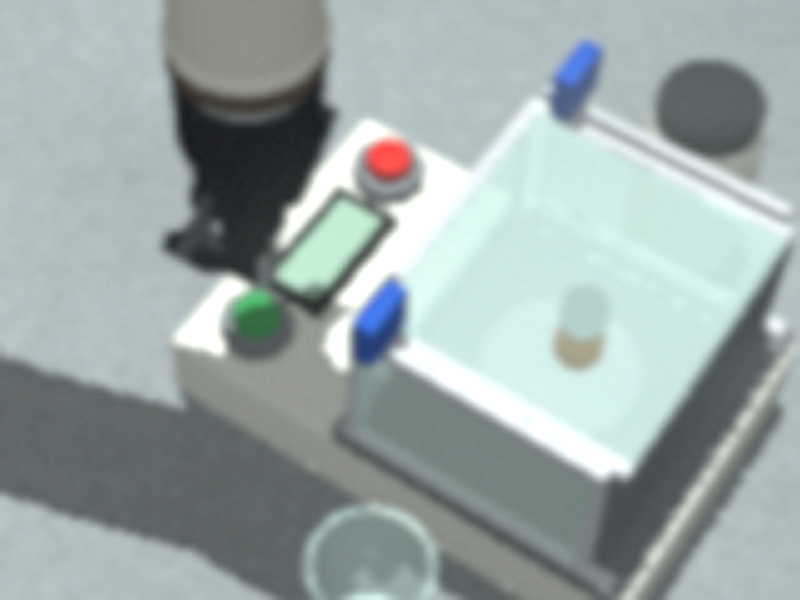

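```bash
python3 - <<'E'
from h import *
def tri(a,b):
    o=[("side",np.array([230+a[0]/5,115+a[1]/5])),("scene",np.array([200+b[0]/5,150+b[1]/5]))]
    r=least_squares(lambda X:np.concatenate([proj(n,X)-p for n,p in o]),[.5,0,.1]);return r.x.round(4),r.fun.round(1)
print(tri((186,434),(264,284)))
print(tri((180,494),(257,310)))
print(wz(0,0,0)[:0]); 
for z in(.081,.125):print([(proj(n,np.array([.476,-.050,z]))-o)*5 for n,o in(("side",[230,115]),("scene",[200,150]))])
E
```

```text
(array([ 0.4814, -0.0519,  0.1199]), array([ 0.8,  0.7, -0. , -1. ]))
(array([ 0.4745, -0.0496,  0.0805]), array([-0.1, -0.1,  0. ,  0.2]))
[]
[array([181.59560774, 492.23364126]), array([258.90772578, 311.9076318 ])]
[array([180.61137359, 431.90007271]), array([256.81447232, 267.64933031])]
```

Emit:
{"api": "move_arm", "payload": {
  "rows": "-0.004 0 -0.03 0 0 0 0; 0 0 -0.03 0 0 0 0; 0 0 -0.01 0 0 0 0; 0 0 0 0 0 0 0"
}}

```text
time_s: 12.48
eef_pos: [0.4752, -0.0498, 0.0765]
ee_rot: [-180.0, -0.1, 173.5]
ft_force: [-0.2, 0.2, 0.6]
opening: 0.0002
```

```bash
python3 look.py 14 2>/dev/null;
```

```text
[ 0.47516213 -0.04977867  0.07653409] [-0.20619307  0.17473639  0.5682612 ]
```

View pics/side14.png

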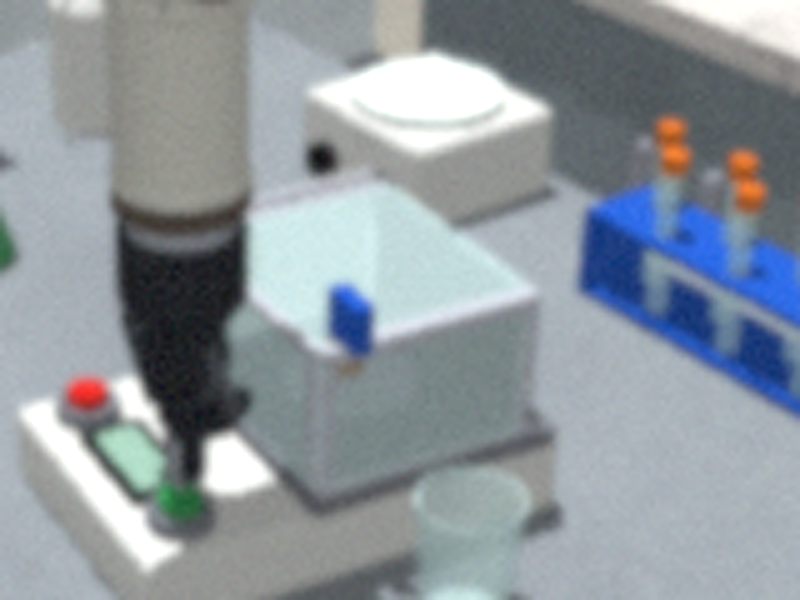

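View pics/scene14.png

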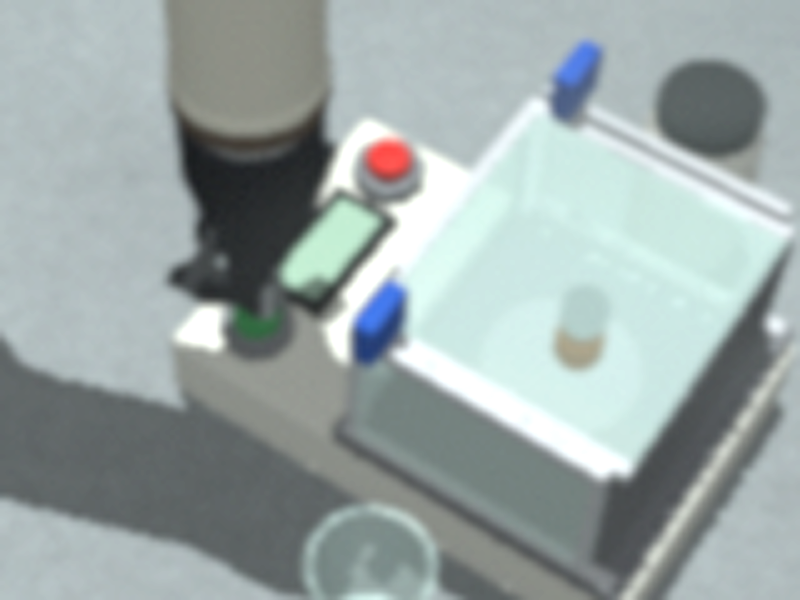

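Emit:
{"api": "move_arm", "payload": {
  "rows": "-0.005 0 -0.008 0 0 0 0; 0 0 -0.008 0 0 0 0; 0 0 -0.004 0 0 0 0; 0 0 0 0 0 0 0"
}}

```text
time_s: 12.92
eef_pos: [0.4729, -0.0498, 0.0666]
ee_rot: [-180.0, 0.0, 173.5]
ft_force: [0.6, -0.8, 1.7]
opening: -0.0005
```

Emit:
{"api": "move_arm", "payload": {
  "rows": "0 0 -0.004 0 0 0 0; 0 0 -0.002 0 0 0 0; 0 0 0 0 0 0 0"
}}

```text
time_s: 13.17
eef_pos: [0.4729, -0.0498, 0.0636]
ee_rot: [-180.0, 0.0, 173.5]
ft_force: [-0.4, -0.1, 3.1]
opening: 0.0003
```

Emit:
{"api": "move_arm", "payload": {
  "rows": "0 0 -0.003 0 0 0 0; 0 0 -0.003 0 0 0 0; 0 0 0 0 0 0 0"
}}

```text
time_s: 13.42
eef_pos: [0.473, -0.0498, 0.062]
ee_rot: [-180.0, 0.0, 173.5]
ft_force: [-5.4, -0.4, 19.3]
opening: -0.0003
```

Emit:
{"api": "move_arm", "payload": {
  "rows": "0 0 -0.003 0 0 0 0; 0 0 -0.003 0 0 0 0; 0 0 0 0 0 0 0"
}}

```text
time_s: 13.67
eef_pos: [0.4732, -0.0498, 0.0614]
ee_rot: [-179.9, 0.0, 173.5]
ft_force: [-14.6, 0.9, 47.2]
opening: -0.0002
```

The key has bottomed: the spring force rose over about 6 mm, then a hard stop. Releasing and lifting clear.

Emit:
{"api": "move_arm", "payload": {
  "rows": "0 0 0.02 0 0 0 0; 0 0 0.04 0 0 0 0; 0 0 0.05 0 0 0 0; 0 0 0.06 0 0 0 0; -0.02 0 0.06 0 0 0 0"
}}

```text
time_s: 14.08
eef_pos: [0.4634, -0.0494, 0.1734]
ee_rot: [180.0, 0.0, 173.6]
ft_force: [1.4, 0.1, -0.1]
opening: -0.0001
```

Emit:
{"api": "move_arm", "payload": {
  "rows": "-0.03 0 0.05 0 0 0 0; -0.03 0 0.05 0 0 0 0; -0.02 0 0.03 0 0 0 0; 0 0 0 0 0 0 0; 0 0 0 0 0 0 0"
}}

```text
time_s: 14.5
eef_pos: [0.4229, -0.0497, 0.238]
ee_rot: [-180.0, 0.1, 173.5]
ft_force: [-0.4, 0.3, -1.2]
opening: 0.0001
```

```bash
python3 look.py 15 2>/dev/null; python3 - <<'E'
from plant import robot
import cv2
cv2.imwrite("pics/end.png",cv2.resize(robot.grab_frame("scene"),(800,600),interpolation=cv2.INTER_CUBIC))
E
```

```text
[ 0.42291833 -0.04973558  0.23803267] [-0.44927406  0.27737294 -1.20512825]
```

View pics/side15.png

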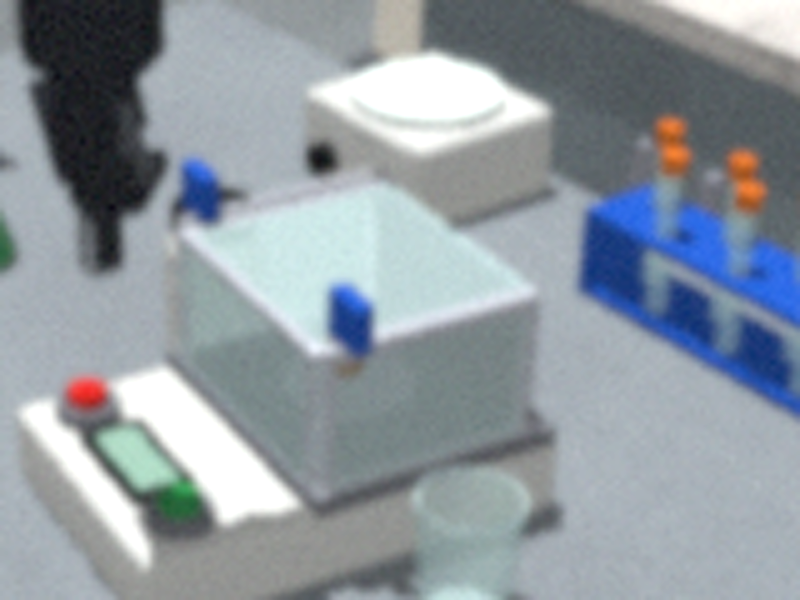

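View pics/end.png

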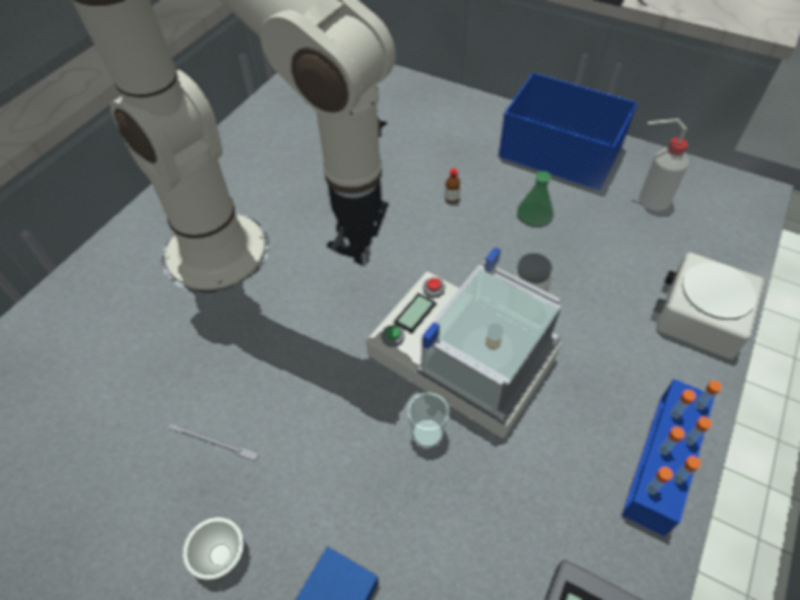

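View pics/scene15.png

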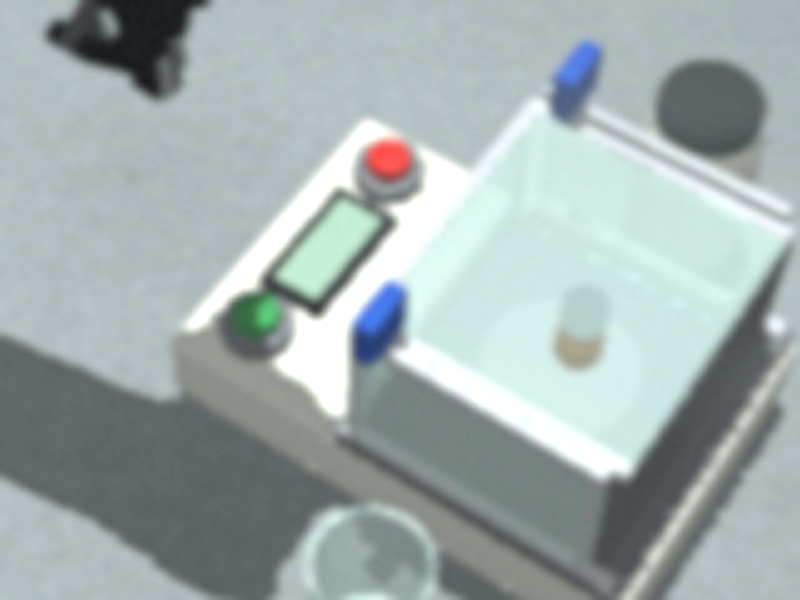

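Both doors are shut, the green key is back up, and the vial, beaker, jar and the rest are at their original pixels. The arm is clear of everything, so I'm handing in.

```bash
python3 -c "
from plant import robot
print(robot.hand_in(), robot.state()['time_s'])"
```

```text
the job is handed in; nothing more can be done
the job is handed in; nothing more can be done
```

I pushed both doors shut by their blue tabs, then pressed the green tare key and let it come up. The job was handed in at about 14.7 s of the 48 s allowed; no verdict was reported.

- **Doors:** each was pushed until it hit its stop, at 34 N for the left and 20 N for the right. The two tabs stopped in matching positions, and the last pictures show both doors shut.
- **Tare key:** the force rose to about 3 N against the spring and then jumped at a hard stop after about 6 mm of travel. That is full travel. The final push reached 47 N before I released it, and the key is up again in the last pictures.
- **Everything else:** the red key was never touched. By eye in the last pictures, the vial and the other things I could see are where they started. The arm ended clear of everything.

**What disagreed:** the cameras put the closed fingertips about 16 mm above the reported tool point, where the description says 17 mm beyond it. Because of this my first push passed over the left tab without touching it. I worked from the camera-measured fingertip height after that, and the contact with the tare key matched it to within a few millimetres.

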